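# Pull the strainer plate from the bench gluer and hold it up for inspection

### The job

The bench gluer has been washed out and its strainer plate is due for inspection: lift the gluer's cover flap by its black handle until it stands open by itself, then draw the plate straight up out of its guides by its orange grip. Hold the plate over the middle of the brown kraft sheet, brass foot down and level, at least a hand's breadth clear of the paper, with a broad face turned squarely to the far side of the table so that a colleague there can check its holes. Leave the cover standing open and everything else on the table where it is; finish while still holding the plate up, without putting it down.

Things in the scene. Friction and masses are not known exactly. Their poses are not given: they have to be found in the camera images.
- gluer: Bench-top roller gluer, fixed, upright: green cheeks and drive housing, steel trough, black roller. Origin on the table under the trough; x from the roller side to the hinge side (rear), y to the housing. Mm in this frame: trough x -130..88, y +-98, walls 146 high, 102 ahead of x -45; roller along y at x -88, top 105; housing x -108..88, y 98..176, 148 high, its knob 160.
- cover (a joint): Hinge of the cover flap, rad: 0 = shut, 1.85 = the stop, leaning back past upright. It starts shut or slightly ajar. A stiff friction hinge: the cover stays at any angle where it is let go; lifting takes about 3 N at the handle.
- cover_hinge (a point): Middle of the cover's hinge line, 85 mm to the rear (gluer x) of the gluer's origin, 146 mm above the table. The line runs along the gluer's y axis; the cover's front edge rises and swings to the rear. The cover is a pale grey plate 130 mm deep, 196 mm wide, 4 mm thick.
- cover_handle (a point): Middle of the cover's black handle, a round bar 10 mm thick, 96 mm long, parallel to the hinge line. With the cover shut it lies 158 mm ahead (gluer -x) of and 34 mm above the hinge line, 28 mm ahead of the cover's front edge and 30 mm above its top, free to be pinched from above; it swings with the cover about the hinge line.
- strainer_center (a point): Centre (half-way up) of the loose perforated strainer plate, 0.2 to 0.4 kg, standing upright across the trough at gluer x = 0, hidden until the cover is open. 160 mm wide (y axis), 6 mm thick (x axis, normal to the broad faces), 100 mm high (z up): brass foot 50 mm below this point, aluminium up to 24 mm above it, orange grip on top. At home the brass foot is 30 mm above the table.
- strainer_grip (a point): Centre of the plate's orange grip, 70 mm wide (y), 12 mm thick (x), 30 mm high, 35 mm above the plate's centre; same axes as the plate. The plate's ends stand 12 mm deep in vertical guide channels with about 3 mm play: free after 60 mm of lift, clear of the trough's walls after 120 mm.
- sheet: Square sheet of brown kraft paper, 240 mm by 240 mm, 2 mm thick, fixed on the table to the right of the gluer; origin at its middle.
- table: The white work table, its top at height 0; its x axis (world x) points from the robot straight to the far side, square to the far edge.
- cased_book: Bystander: blue patterned hardback lying flat, 190 x 130 x 26 mm, origin under its centre.
- book_stack: Bystander: stack of four blue hardbacks, 190 x 130 mm, 104 mm high, origin under its centre.
- weight: Bystander: round brass weight with knob, 72 mm diameter, 78 mm high, origin under its centre.
- tin: Bystander: closed tin, 80 mm diameter, 115 mm high, origin under its centre.
- brush: Bystander: glue brush lying flat, 210 mm long, origin under its middle.
- folder: Bystander: cream bone folder lying flat, 150 x 20 x 5 mm, origin under its centre.

How it is judged:
By the outcome, as a careful person would: the job done as asked, in the order asked, and still so for the second after the job is handed in, while the arm keeps its last pose, push and grip.
It also fails if it takes over 54 s, if anything falls off the work surface, if the arm or the gripper's body presses on something with over 40 N, if the wrist force passes 120 N, or if a joint passes its speed limit or range.

### The arm

A 7-joint arm with a two-finger parallel gripper is mounted at the origin on the work surface. World frame = base frame: x ahead of the robot, y to its left, z up, the work surface at z = 0. Lengths are in m, angles in rad, forces in N, time in s.
With the tool pointing down it reaches from about 0.35 to 0.9 m from the base axis. Payload 7.2 kg.
Tool frame: the origin (TCP) lies at the very end of the fingers, on their centre line; the grasp point (between the pads) lies 19 mm behind it; z points along the fingers, y is the line along which they close (so a half turn about z gives the same grasp; the last joint's range is limited). The gripper opens to 88 mm and grips with 3 to 60 N. Pads are 20 mm wide; open, the fingers measure 115 mm over their backs; the gripper's body (75 mm by 178 mm) begins 61 mm behind the grasp point.
Start: joints at [1.229, 0.411, -0.013, 1.596, 0.006, 1.134, -0.082], TCP at [0.169, -0.602, 0.191] pointing down, gripper open.
Joint ranges: [-2.95, 2.95], [-0.29, 1.99], [-1.47, 1.44], [0.14, 2.54], [-1.03, 4.17], [0.13, 1.85], [-2.86, 2.86]. Speed limits (rad/s): [2.39, 2.39, 3.01, 3.01, 3.14, 3.14, 3.14].

### API

Orientations are given as a unit quaternion [w, x, y, z].
In Python, from workcell import manip gives the robot as it stands.
- The arm moves only by the tool drive_tool, never from a script. Its argument "targets" is a list of rows, each a list of 3 entries, a list of its own where there are three numbers: the shift along the tool's x, y, z normalised to -1 to 1, where 1 is 0.04 m, then the turn, a rotation vector about the tool's x, y, z normalised to -1 to 1, where 1 is 5 degrees, then the closure, from -1 (fully open) to 1 (shut). In form: [[[x, y, z], [ax, ay, az], fingers], ...]. A call has 1 to 8 rows; each row shifts and turns the commanded pose from where the row before left it, along the tool's axes as they then stand; what a row does not reach is not made up. A row lasts 1/8 s, in which the tool goes at most 62.5 mm and 10.7 degrees, less where a joint would pass 70% of its speed; a pose out of reach is approached as far as the arm can. A call with a number of a shift or a turn outside -1 to 1 is refused whole. A call with a gripper value outside its range is refused whole. The fingers move at their own pace and stop on an object; "newtons" is the grip in N (left out, the last holds). Time passes only in rows, so rows that do not move let the fingers close. It gives the time, the measured TCP pose, the force, the opening and the grip force at its end, in the units of the state.
- manip.read_state(): the state, without advancing time (a new reading comes with each control period).
- manip.capture(name): name is "scene" or "top"; returns a dict with "img" (420x560x3 uint8, red, green, blue), "mtx" (3x3 intrinsics, pixels), "distortion" ([k1, k2, p1, p2, k3] as OpenCV has them; the pictures are not rectified), "R" (3x3) and "t" (3): a world point X has camera coordinates R X + t. Camera axes: x right, y down, z forward; pixel columns grow to the right and rows downward; lengths in m; the calibration is good to about 2 mm. A picture is of the moment at which its call begins. There is no depth.
- manip.close_job(): hands the job in; it is judged then, once.
The state is a dict: "time_s": time; "qpos": joint angles; "dq": joint speeds; "joint_efforts": joint torques, N m; "eef_pos": TCP position; "eef_rot": TCP orientation; "ft_force": force on the tool from outside, world axes, zero at the start; "wrist_torque": the same for the moment, N m; "opening": finger opening in m; "finger_force": force on a finger pad.
Only numpy, scipy, OpenCV 4.12 (cv2) and the standard library are available. Lean on these libraries where they do the work, as an engineer would, in place of code of your own. Each camera call takes 0.05 s, during which the arm holds its last target. There are 200 camera calls.

## Working session

There is one attempt and no reset: what is moved stays moved. The work goes in short steps, Python scripts to look and compute and a tool call to move; the robot and the scene stay as the last step left them, time stands still between calls to the robot, and variables do not carry over. Pictures are saved under pics/ and viewed, at most 10 in all, crops included, and the job is handed in when it is done.

Besides the shell and the picture viewer there is one more tool, called after "Emit:" as name(argument=value, ...), one argument or row to a line, values as JSON. drive_tool: Moves the arm, as the interface text tells. Scaled input: -1 to 1 covers 0.04 m each way for a shift and 5 degrees each way for a turn. Its arguments: {"type":"object","properties":{"targets":{"type":"array","items":{"type":"array"}},"newtons":{"type":"number"}},"required":["targets"]}

```bash
mkdir -p pics; python3 - <<'E'
from workcell import manip
import cv2,numpy as np
s=manip.read_state();print({k:np.round(v,3).tolist() for k,v in s.items()})
for n in("scene","top"):
    c=manip.capture(n);cv2.imwrite(f"pics/{n}0.png",c["img"][:,:,::-1]);np.savez(f"{n}0.npz",**c)
    print(n,c["mtx"].round(1).tolist(),c["distortion"],(-c["R"].T@c["t"]).round(3),c["R"].round(3).tolist())
E
```

```text
{'time_s': 0.0, 'qpos': [1.229, 0.412, -0.013, 1.597, 0.006, 1.134, -0.082], 'dq': [0.001, -0.002, 0.002, 0.0, 0.003, -0.001, 0.002], 'joint_efforts': [-0.0, -58.796, 0.642, -29.108, -0.054, 0.018, 0.0], 'eef_pos': [0.169, -0.601, 0.19], 'eef_rot': [-0.001, 0.991, 0.136, -0.0], 'ft_force': [-0.123, 0.625, 0.092], 'wrist_torque': [-0.009, 0.015, 0.005], 'finger_force': 0.0, 'opening': 0.088}
scene [[494.4, 0.0, 275.6], [0.0, 494.4, 205.9], [0.0, 0.0, 1.0]] [-0.14520428  0.          0.          0.          0.        ] [1.081 0.619 1.291] [[-0.785, 0.62, 0.014], [0.49, 0.634, -0.599], [-0.38, -0.463, -0.801]]
top [[503.6, 0.0, 286.9], [0.0, 503.6, 208.5], [0.0, 0.0, 1.0]] [-0.19036278  0.          0.          0.          0.        ] [ 0.311 -0.029  1.569] [[-0.01, -1.0, 0.02], [-0.99, 0.008, -0.14], [0.139, -0.021, -0.99]]
```

View pics/scene0.png

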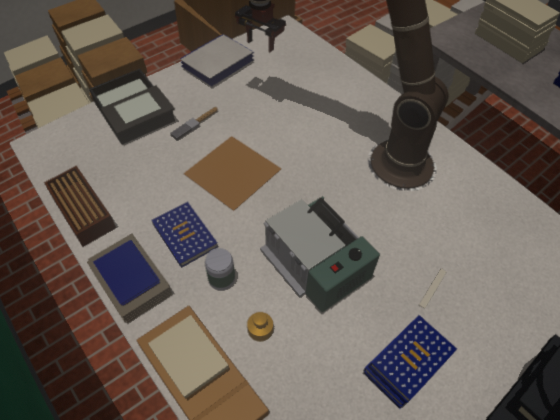

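View pics/top0.png

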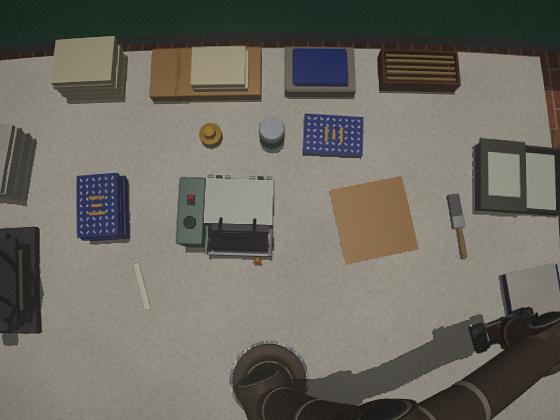

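The scene view shows the gluer at about (320,250) and the sheet at (232,172). In the top view the gluer is at (225,217) with its hinge on the far side, the black handle bar near (238,222) and the sheet at (374,220). Next I'll zoom in and measure.

```bash
cat > h.py <<'E'
import numpy as np,cv2
def ray(c,p):
    u=cv2.undistortPoints(np.array([[p]],float),c["mtx"],c["distortion"])[0,0]
    o=-c["R"].T@c["t"]; return o,c["R"].T@np.array([u[0],u[1],1])
def onz(c,p,z):
    o,d=ray(c,p); return o+d*(z-o[2])/d[2]
def tri(c1,p1,c2,p2):
    o1,d1=ray(c1,p1);o2,d2=ray(c2,p2)
    s=np.linalg.lstsq(np.c_[d1,-d2],o2-o1,rcond=None)[0]
    a,b=o1+s[0]*d1,o2+s[1]*d2
    return (a+b)/2,np.linalg.norm(a-b)
def proj(c,X):
    return cv2.projectPoints(np.array(X,float).reshape(-1,3),cv2.Rodrigues(c["R"])[0],c["t"],c["mtx"],c["distortion"])[0][:,0]
E
python3 - <<'E'
from h import *
T=np.load("top0.npz");S=np.load("scene0.npz")
a=cv2.resize(T["img"][168:272,172:282],None,fx=3.6,fy=3.6,interpolation=cv2.INTER_CUBIC)
b=cv2.resize(S["img"][190:314,255:385],None,fx=3,fy=3,interpolation=cv2.INTER_CUBIC)
h=max(a.shape[0],b.shape[0]);o=np.zeros((h,a.shape[1]+b.shape[1],3),np.uint8)
o[:a.shape[0],:a.shape[1]]=a;o[:b.shape[0],a.shape[1]:]=b
o=cv2.convertScaleAbs(o,alpha=1.6);cv2.imwrite("pics/z.png",o[:,:,::-1]);print(a.shape,b.shape)
hsv=cv2.cvtColor(T["img"],cv2.COLOR_RGB2HSV)
m=cv2.inRange(hsv,(8,90,80),(18,255,255));m[:, :300]=0;m[:,440:]=0;m[:150]=0
cn=max(cv2.findContours(m,0,2)[0],key=cv2.contourArea)
bx=cv2.boxPoints(cv2.minAreaRect(cn));W=np.array([onz(T,p,.002) for p in bx]);print(W.round(3),W.mean(0),np.linalg.norm(np.diff(W,axis=0),axis=1))
E
```

```text
(374, 396, 3) (372, 390, 3)
[[ 0.589 -0.196  0.002]
 [ 0.639 -0.434  0.002]
 [ 0.4   -0.475  0.002]
 [ 0.355 -0.241  0.002]] [ 0.49571604 -0.3362877   0.002     ] [0.24223992 0.24209966 0.23814736]
```

View pics/z.png

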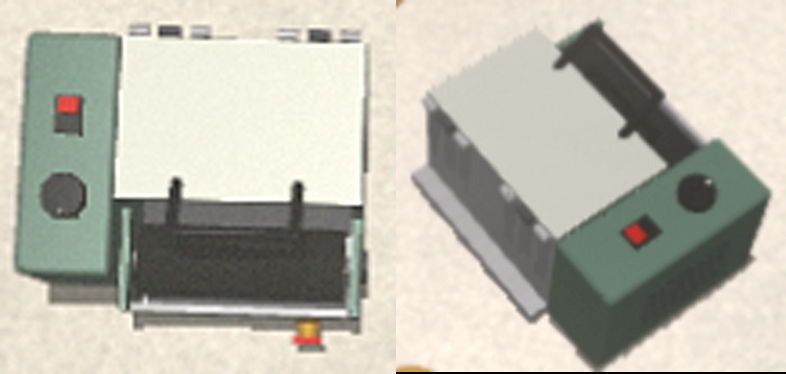

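The crop shows the cover's corners at (122,37), (364,42), (361,205) and (115,198) in the top half, with the bar near y≈233 between x≈172 and 300. In the scene half the corners are (428,97), (556,238), (665,165) and (535,27), and the bar runs from about (600,28) to (662,96).

```bash
python3 - <<'E'
from h import *
T=np.load("top0.npz");S=np.load("scene0.npz")
tp=lambda x,y:(172+(x+.5)/3.6-.5,168+(y+.5)/3.6-.5)
sp=lambda x,y:(255+(x-396+.5)/3-.5,190+(y+.5)/3-.5)
A=dict(hl=((122,37),(556,238)),hr=((364,42),(428,97)),fr=((361,205),(535,27)),fl=((115,198),(665,165)))
for k,(a,b) in A.items():
    X,e=tri(T,tp(*a),S,sp(*b));print(k,X.round(4),round(e,4),onz(T,tp(*a),.148).round(4),onz(S,sp(*b),.148).round(4))
H=[onz(T,tp(*p),.148) for p in((30,33),(17,272),(110,275))];print("house",np.round(H,3))
for l,r in(((172,233),(662,96)),((300,236),(600,28))):
    X,e=tri(T,tp(*l),S,sp(*r));print("handle",X.round(4),round(e,4),onz(T,tp(*l),.18).round(4))
# model prediction from cover corners
C={k:onz(T,tp(*a),.15) for k,(a,b) in A.items()}
v=C['hl']-C['hr'];print("y axis ang",np.degrees(np.arctan2(-v[0],v[1])),np.linalg.norm(v), np.linalg.norm(C['hr']-C['fr']),np.linalg.norm(C['hl']-C['fl']))
v=C['fl']-C['fr'];print(np.degrees(np.arctan2(-v[0],v[1])))
hs=[];hc=(C['hl']+C['hr'])/2
for ang in(np.radians([0,2,3,4])):
    ex=np.array([np.cos(ang),np.sin(ang),0]);ey=np.array([-np.sin(ang),np.cos(ang),0])
    h=hc.copy();h[2]=.146
    for th in(0,.1):
        R=lambda f,u:h-ex*(f*np.cos(th)-u*np.sin(th)*-1)*1+np.array([0,0,f*np.sin(th)+u*np.cos(th)])
        P=[R(.158,.034)+s*.048*ey for s in(1,-1)]+[R(.13,.004)+s*.098*ey for s in(1,-1)]
        q=proj(T,P);q2=proj(S,P)
        print(np.degrees(ang),th,((q-[172,168])*3.6).round(0).tolist(),((q2-[255,190])*3+[396,0]).round(0).tolist())
E
```

```text
hl [0.601  0.1751 0.1492] 0.0001 [0.6012 0.1753 0.148 ] [0.6005 0.1745 0.148 ]
hr [ 0.5957 -0.0178  0.1436] 0.0017 [ 0.5954 -0.0185  0.148 ] [ 0.5971 -0.0147  0.148 ]
fr [ 0.4647 -0.0156  0.1496] 0.0006 [ 0.4647 -0.0153  0.148 ] [ 0.464  -0.0167  0.148 ]
fl [0.472  0.1786 0.1482] 0.0012 [0.4716 0.1791 0.148 ] [0.4723 0.1781 0.148 ]
house [[0.605 0.25  0.148]
 [0.413 0.257 0.148]
 [0.411 0.183 0.148]]
handle [0.4399 0.1315 0.1775] 0.0031 [0.4406 0.13   0.18  ]
handle [0.4348 0.0351 0.1778] 0.0092 [0.4376 0.0314 0.18  ]
y axis ang -1.7022775992889998 0.19359227568252343 0.13060700650493903 0.12944448163619668
-2.044560019728401
0.0 0 [[176.0, 233.0], [300.0, 232.0], [117.0, 201.0], [365.0, 199.0]] [[656.0, 89.0], [587.0, 24.0], [666.0, 159.0], [529.0, 25.0]]
0.0 0.1 [[173.0, 234.0], [299.0, 233.0], [115.0, 199.0], [365.0, 197.0]] [[660.0, 78.0], [591.0, 13.0], [668.0, 151.0], [530.0, 17.0]]
2.0 0 [[183.0, 235.0], [307.0, 229.0], [123.0, 205.0], [371.0, 195.0]] [[653.0, 85.0], [582.0, 21.0], [666.0, 154.0], [523.0, 24.0]]
2.0 0.1 [[181.0, 236.0], [307.0, 231.0], [120.0, 203.0], [371.0, 193.0]] [[657.0, 73.0], [585.0, 10.0], [667.0, 146.0], [524.0, 15.0]]
3.0000000000000004 0 [[186.0, 235.0], [311.0, 228.0], [126.0, 207.0], [374.0, 193.0]] [[651.0, 82.0], [579.0, 20.0], [665.0, 151.0], [520.0, 23.0]]
3.0000000000000004 0.1 [[184.0, 237.0], [310.0, 230.0], [123.0, 205.0], [374.0, 190.0]] [[655.0, 71.0], [583.0, 9.0], [667.0, 144.0], [521.0, 15.0]]
4.0 0 [[190.0, 236.0], [314.0, 227.0], [129.0, 209.0], [376.0, 190.0]] [[650.0, 80.0], [577.0, 19.0], [665.0, 149.0], [518.0, 23.0]]
4.0 0.1 [[188.0, 238.0], [314.0, 228.0], [126.0, 207.0], [376.0, 188.0]] [[654.0, 69.0], [580.0, 7.0], [666.0, 141.0], [518.0, 15.0]]
```

The cover is shut. The gluer origin is at about (0.5135, 0.0806) with a yaw of −1.8°. The predicted handle is at (0.4405, 0.083, 0.18), against a triangulated (0.438, 0.083, 0.178), so they agree. The sheet is at (0.496, −0.336). I'll rise and turn the tool in yaw first.

Emit:
drive_tool(
  targets=[
    [[0,0,-0.3],[0,0,-1],-1],
    [[0,0,-0.3],[0,0,-1],-0.5],
    [[0,0,-0.3],[0,0,-1],0],
    [[0,0,-0.3],[0,0,-1],0],
    [[0,0,-0.3],[0,0,-1],0],
    [[0,0,-0.3],[0,0,-1],0],
    [[0,0,0],[0,0,-1],0],
    [[0,0,0],[0,0,-1],0],
  ],
)

```text
time_s: 1.1
eef_pos: [0.1689, -0.6015, 0.2626]
eef_rot: [-0.0, 0.884, 0.468, 0.0]
ft_force: [0.4, -0.4, -0.3]
opening: 0.0442
finger_force: 0.0
```

Emit:
drive_tool(
  targets=[
    [[0,0,0],[0,0,-1],0],
    [[0,0,0],[0,0,-1],0],
    [[0,0,0],[0,0,-1],0],
    [[0,0,0],[0,0,-1],0],
    [[0,0,0],[0,0,-1],0],
    [[0,0,0],[0,0,-1],0],
    [[0,0,0],[0,0,-0.52],0],
    [[0,0,0],[0,0,0],0],
  ],
)

```text
time_s: 2.1
eef_pos: [0.1688, -0.6015, 0.2624]
eef_rot: [-0.0, 0.718, 0.696, 0.0]
ft_force: [-0.1, 0.4, -0.8]
opening: 0.0436
finger_force: 0.0
```

Emit:
drive_tool(
  targets=[
    [[0.5,0.7,0],[0,0,0],0],
    [[0.8,0.8,0],[0,0,0],0],
    [[0.8,0.8,0],[0,0,0],0],
    [[0.9,0.8,0],[0,0,0],0],
    [[0.9,0.8,0],[0,0,0],0],
    [[0.9,0.8,0],[0,0,0],0],
    [[0.9,0.7,0],[0,0,0],0],
    [[0.9,0.5,0],[0,0,0],0],
  ],
)

```text
time_s: 3.1
eef_pos: [0.4138, -0.3433, 0.2627]
eef_rot: [-0.0, 0.718, 0.696, 0.0]
ft_force: [0.6, -0.5, 0.1]
opening: 0.0437
finger_force: 0.0
```

Emit:
drive_tool(
  targets=[
    [[0.9,0.35,0],[0,0,0],0],
    [[0.9,0,0],[0,0,0],0],
    [[0.9,0,0],[0,0,0],0],
    [[0.9,0,0],[0,0,0],0],
    [[0.9,0,0],[0,0,0],0],
    [[0.9,0,0],[0,0,0],0],
    [[0.9,0,0],[0,0,0],0],
    [[0.9,0,0],[0,0,0],0],
  ],
)

```text
time_s: 4.1
eef_pos: [0.4352, -0.0563, 0.2629]
eef_rot: [0.0, 0.718, 0.696, -0.0]
ft_force: [0.5, 0.0, 1.2]
opening: 0.0439
finger_force: 0.0
```

Emit:
drive_tool(
  targets=[
    [[0.9,0,0],[0,0,0],0],
    [[0.9,0,0],[0,0,0],0],
    [[0.9,0,0],[0,0,0],0],
    [[0.8,0,0],[0,0,0],0],
    [[0,0,0],[0,0,0],0],
  ],
)

```text
time_s: 4.72
eef_pos: [0.4392, 0.0849, 0.2629]
eef_rot: [-0.0, 0.716, 0.698, 0.0]
ft_force: [-0.1, -0.2, 0.1]
opening: 0.0441
finger_force: 0.0
```

Emit:
drive_tool(
  targets=[
    [[0,0,0.6],[0,0,0],0],
    [[0,0,0.7],[0,0,0],0],
    [[0,0,0.6],[0,0,0],0],
    [[0,0,0.4],[0,0,0],0],
    [[0,0,0.25],[0,0,0],0],
    [[0,0,0],[0,0,0],0],
  ],
)

```text
time_s: 5.48
eef_pos: [0.4394, 0.0823, 0.1606]
eef_rot: [-0.0, 0.718, 0.696, -0.0]
ft_force: [0.3, 0.3, 0.2]
opening: 0.0437
finger_force: 0.0
```

Emit:
drive_tool(
  targets=[
    [[0,0,0],[0,0,0],0.5],
    [[0,0,0],[0,0,0],0.8],
    [[0,0,0],[0,0,0],1],
    [[0,0,0],[0,0,0],1],
    [[0,0,0],[0,0,0],1],
    [[0,0,0],[0,0,0],1],
  ],
  newtons=20,
)

```text
time_s: 6.22
eef_pos: [0.4396, 0.0825, 0.1608]
eef_rot: [0.0, 0.718, 0.696, -0.0]
ft_force: [0.3, -0.2, 0.1]
opening: 0.0008
finger_force: 0.0
```

The fingers closed on nothing, so I'll look.

```bash
python3 - <<'E'
from h import *
from workcell import manip
T=manip.capture("top");S=manip.capture("scene");np.savez("top1.npz",**T);np.savez("scene1.npz",**S)
a=cv2.resize(T["img"][168:272,172:282],None,fx=3.6,fy=3.6,interpolation=cv2.INTER_CUBIC)
b=cv2.resize(S["img"][180:304,275:405],None,fx=3,fy=3,interpolation=cv2.INTER_CUBIC)
o=np.zeros((374,786,3),np.uint8);o[:374,:396]=a;o[:372,396:]=b
cv2.imwrite("pics/z1.png",cv2.convertScaleAbs(o,alpha=2)[:,:,::-1])
s=manip.read_state();X=s["eef_pos"];P=[X,X+[0,0,.019]]
print((proj(T,P)-[172,168])*3.6,(proj(S,P)-[275,180])*3+[396,0])
E
```

```text
[[234.28248323 234.92921702]
 [232.34088965 232.686605  ]] [[562.15243577 101.04314459]
 [564.23434091  89.11831297]]
```

View pics/z1.png

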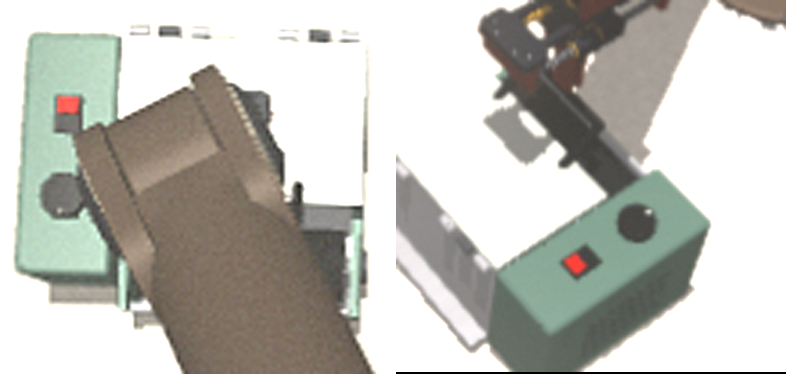

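The current view shows the gripper over the handle area at about (565,90), but I can't make out the bar there. I'll brighten the dark areas of both the early and the current pictures.

```bash
python3 - <<'E'
from h import *
g=(255*(np.arange(256)/255)**.45).astype(np.uint8)
def crop(f,x,y,w,h,k): return cv2.resize(cv2.LUT(np.load(f)["img"][y:y+h,x:x+w],g),(w*k,h*k),interpolation=cv2.INTER_CUBIC)
o=np.zeros((600,800,3),np.uint8)
o[:300,:400]=crop("top0.npz",200,205,80,60,5)
o[:300,400:]=crop("scene0.npz",295,185,80,60,5)
o[300:,400:]=crop("scene1.npz",295,185,80,60,5)
o[300:,:400]=crop("scene1.npz",270,150,160,120,2)[:300,:320].repeat(1,0)[:240].shape and cv2.resize(crop("scene1.npz",270,150,160,120,2),(400,300))
T=np.load("top0.npz");S=np.load("scene0.npz");h=np.array([.4405,.0829,.18]);ey=np.array([.0314,.9995,0])
P=[h+.048*ey,h,h-.048*ey]
print((proj(T,P)-[200,205])*5);print((proj(S,P)-[295,185])*5+[400,0])
cv2.imwrite("pics/z2.png",o[:,:,::-1])
E
```

```text
[[ 95.60813524 134.26884962]
 [181.95798225 136.42096864]
 [268.5530595  138.52152101]]
[[635.81114397 181.44996584]
 [579.62821961 124.63842134]
 [525.10100891  69.57736831]]
```

View pics/z2.png

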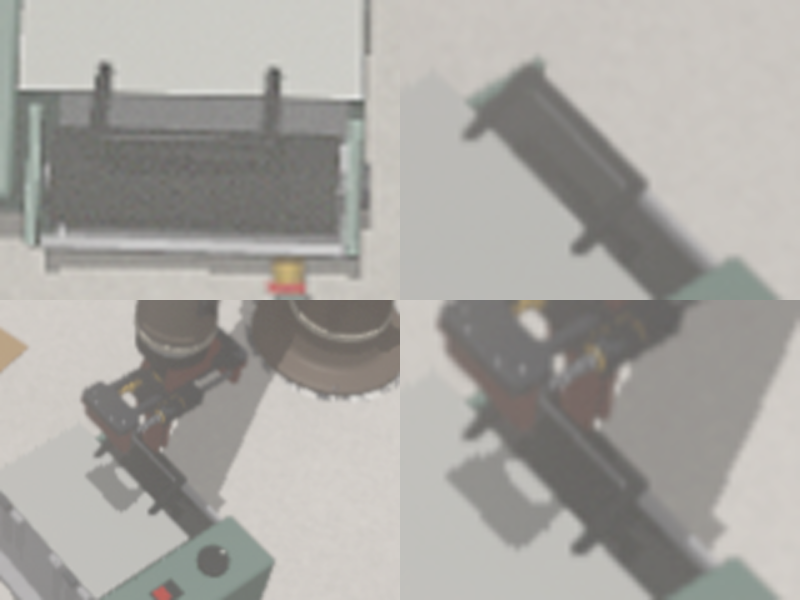

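The early pictures confirm the bar: about (187,138) in the top panel, running (540,65)–(645,190) in the scene panel. That is within about 4 mm of my prediction. The gripper seems to sit on the robot side of it. I'll reopen, rise clear and measure where the fingers really are.

Emit:
drive_tool(
  targets=[
    [[0,0,0],[0,0,0],0.5],
    [[0,0,0],[0,0,0],0],
    [[0,0,0],[0,0,0],0],
    [[0,0,0],[0,0,0],0],
    [[0,0,-0.3],[0,0,0],0],
    [[0,0,-0.5],[0,0,0],0],
    [[0,0,-0.5],[0,0,0],0],
    [[0,0,0],[0,0,0],0],
  ],
)

```text
time_s: 7.32
eef_pos: [0.4406, 0.0828, 0.2145]
eef_rot: [0.001, 0.718, 0.696, 0.001]
ft_force: [-0.9, -0.5, -0.6]
opening: 0.0442
finger_force: 0.0
```

```bash
python3 - <<'E'
from h import *
from workcell import manip
S=manip.capture("scene");T=manip.capture("top");np.savez("scene2.npz",**S);np.savez("top2.npz",**T)
g=(255*(np.arange(256)/255)**.45).astype(np.uint8)
def crop(I,x,y,w,h,k): return cv2.resize(cv2.LUT(I["img"][y:y+h,x:x+w],g),(w*k,h*k),interpolation=cv2.INTER_CUBIC)
o=np.zeros((600,800,3),np.uint8)
o[:,:]=crop(S,270,150,160,120,5)
o[400:,:267]=crop(T,180,170,100,75,4)[:200,:267]
s=manip.read_state();X=s["eef_pos"];print(X,s["opening"],s["eef_rot"])
P=[X,X+[.022,0,0],X-[.022,0,0],X+[0,0,.08],X+[.089,0,.08]]
print((proj(S,P)-[270,150])*5)
cv2.imwrite("pics/z3.png",o[:,:,::-1])
E
```

```text
[0.43952167 0.08231274 0.21277559] 0.04382770980341857 [2.66093152e-04 7.17691274e-01 6.96361374e-01 2.30139830e-05]
[[311.3696884  262.76816291]
 [281.61846072 282.41413428]
 [340.71505277 243.37993153]
 [327.34291802 170.53443077]
 [198.7832922  253.09668714]]
```

View pics/z3.png

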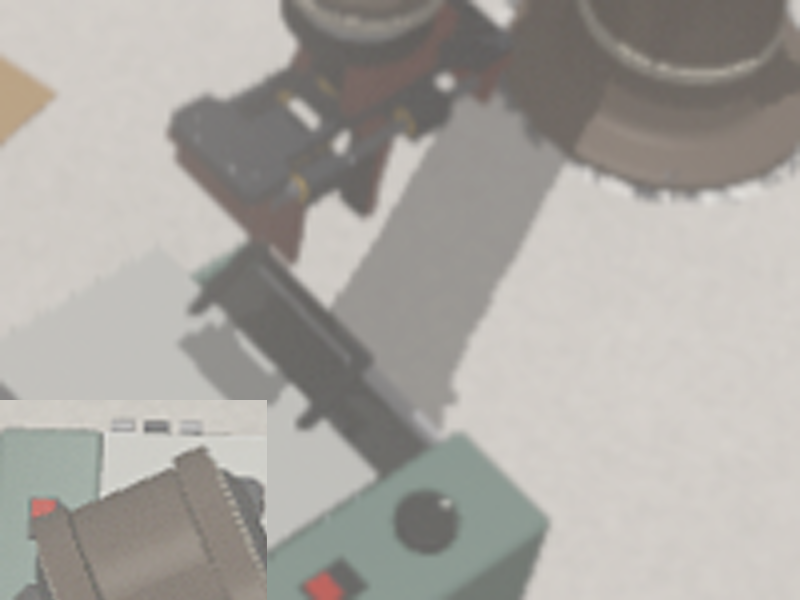

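The tips are at (293,262) and (368,215), about 27 px above where the reported TCP projects, while x and y agree. So the fingertips sit roughly 25 mm higher than reported and I closed just above the bar. I'll narrow the opening and go lower in steps, watching the force.

Emit:
drive_tool(
  targets=[
    [[0,0,0.5],[0,0,0],0.4],
    [[0,0,0.5],[0,0,0],0.4],
    [[0,0,0.25],[0,0,0],0.4],
    [[0,0,0.15],[0,0,0],0.4],
    [[0,0,0.15],[0,0,0],0.4],
    [[0,0,0],[0,0,0],0.4],
  ],
)

```text
time_s: 8.18
eef_pos: [0.4395, 0.0825, 0.1507]
eef_rot: [-0.0, 0.718, 0.696, -0.0]
ft_force: [-0.4, -0.2, 0.2]
opening: 0.0263
finger_force: 0.0
```

Emit:
drive_tool(
  targets=[
    [[0,0,0.1],[0,0,0],0.4],
    [[0,0,0.1],[0,0,0],0.4],
    [[0,0,0],[0,0,0],1],
    [[0,0,0],[0,0,0],1],
    [[0,0,0],[0,0,0],1],
    [[0,0,0],[0,0,0],1],
  ],
)

```text
time_s: 8.93
eef_pos: [0.4402, 0.0825, 0.143]
eef_rot: [0.0, 0.718, 0.696, 0.001]
ft_force: [4.3, -0.5, -2.8]
opening: 0.0092
finger_force: 20.0
```

It caught the bar, but only with the tips. I'll reopen, go 12 mm deeper and grip again.

Emit:
drive_tool(
  targets=[
    [[0,0,0],[0,0,0],0.4],
    [[0,0,0],[0,0,0],0.4],
    [[0,0,0.15],[0,0,0],0.4],
    [[0,0,0.15],[0,0,0],0.4],
    [[0,0,0],[0,0,0],1],
    [[0,0,0],[0,0,0],1],
    [[0,0,0],[0,0,0],1],
    [[0,0,0],[0,0,0],1],
  ],
  newtons=22,
)

```text
time_s: 9.93
eef_pos: [0.4403, 0.0826, 0.131]
eef_rot: [0.0, 0.718, 0.696, 0.001]
ft_force: [5.1, -0.7, -4.5]
opening: 0.0091
finger_force: 22.0
```

Emit:
drive_tool(
  targets=[
    [[0,0.09,-0.34],[0,0,0],1],
    [[0,0.12,-0.33],[0,0,0],1],
    [[0,0.15,-0.32],[0,0,0],1],
    [[0,0.17,-0.3],[0,0,0],1],
    [[0,0.2,-0.29],[0,0,0],1],
    [[0,0.22,-0.27],[0,0,0],1],
    [[0,0.25,-0.25],[0,0,0],1],
    [[0,0.27,-0.23],[0,0,0],1],
  ],
)

```text
time_s: 10.92
eef_pos: [0.4967, 0.0803, 0.2246]
eef_rot: [-0.001, 0.718, 0.697, -0.002]
ft_force: [-8.1, -2.5, 3.5]
opening: 0.0092
finger_force: 22.0
```

Emit:
drive_tool(
  targets=[
    [[0,0.29,-0.2],[0,0,0],1],
    [[0,0.3,-0.18],[0,0,0],1],
    [[0,0.32,-0.15],[0,0,0],1],
    [[0,0.33,-0.12],[0,0,0],1],
    [[0,0.34,-0.09],[0,0,0],1],
    [[0,0.345,-0.065],[0,0,0],1],
    [[0,0.35,-0.035],[0,0,0],1],
    [[0,0.355,-0.005],[0,0,0],1],
  ],
)

```text
time_s: 11.92
eef_pos: [0.6039, 0.0765, 0.2589]
eef_rot: [0.0, 0.718, 0.696, -0.001]
ft_force: [-4.3, -3.5, 4.6]
opening: 0.0092
finger_force: 22.0
```

Emit:
drive_tool(
  targets=[
    [[0,0.35,0.03],[0,0,0],1],
    [[0,0.345,0.06],[0,0,0],1],
    [[0,0.34,0.09],[0,0,0],1],
    [[0,0.33,0.12],[0,0,0],1],
    [[0,0.26,0.11],[0,0,0],1],
    [[0,0,0],[0,0,0],1],
  ],
)

```text
time_s: 12.68
eef_pos: [0.6699, 0.0745, 0.2409]
eef_rot: [0.001, 0.718, 0.696, 0.0]
ft_force: [2.0, -4.8, -0.5]
opening: 0.0094
finger_force: 22.0
```

Emit:
drive_tool(
  targets=[
    [[0,0,0],[0,0,0],0.6],
    [[0,0,0],[0,0,0],0.45],
    [[0,0,0],[0,0,0],0.45],
    [[0,0,-0.2],[0,0,0],0.45],
    [[0,0,-0.5],[0,0,0],0.45],
    [[0,0,-0.8],[0,0,0],0.45],
    [[0,0,-0.8],[0,0,0],0.3],
    [[0,0,-0.5],[0,0,0],0],
  ],
)

```text
time_s: 13.68
eef_pos: [0.6687, 0.0761, 0.3561]
eef_rot: [0.001, 0.718, 0.697, 0.001]
ft_force: [0.1, 0.6, -0.2]
opening: 0.0374
finger_force: 0.0
```

Emit:
drive_tool(
  targets=[
    [[0,-0.6,0],[0,0,0],-0.5],
    [[-0.4,-0.8,0],[0,0,0],-1],
    [[-0.8,-0.8,0],[0,0,0],-1],
    [[-0.8,-0.8,0],[0,0,0],-1],
    [[-0.8,-0.72,0],[0,0,0],-1],
    [[-0.8,0,0],[0,0,0],-1],
    [[-0.8,0,0],[0,0,0],-1],
    [[-0.6,0,0],[0,0,0],-1],
  ],
)

```text
time_s: 14.68
eef_pos: [0.5136, -0.1212, 0.3543]
eef_rot: [0.001, 0.718, 0.696, 0.0]
ft_force: [0.0, 0.6, 0.6]
opening: 0.0879
finger_force: 0.0
```

Emit:
drive_tool(
  targets=[
    [[0,0,0],[0,0,1],-1],
    [[0,0,0],[0,0,1],-1],
    [[0,0,0],[0,0,1],-1],
    [[0,0,0],[0,0,1],-1],
    [[0,0,0],[0,0,1],-1],
    [[0,0,0],[0,0,1],-1],
    [[0,0,0],[0,0,1],-1],
    [[0,0,0],[0,0,1],-1],
  ],
)

```text
time_s: 15.68
eef_pos: [0.5138, -0.1194, 0.3542]
eef_rot: [0.0, 0.913, 0.408, 0.0]
ft_force: [-0.7, 0.5, -0.0]
opening: 0.088
finger_force: 0.0
```

Emit:
drive_tool(
  targets=[
    [[0,0,0],[0,0,1],-1],
    [[0,0,0],[0,0,1],-1],
    [[0,0,0],[0,0,1],-1],
    [[0,0,0],[0,0,1],-1],
    [[0,0,0],[0,0,1],-1],
    [[0,0,0],[0,0,1],-1],
    [[0,0,0],[0,0,1],-1],
    [[0,0,0],[0,0,1],-1],
  ],
)

```text
time_s: 16.68
eef_pos: [0.5138, -0.1194, 0.3542]
eef_rot: [0.0, 0.997, 0.071, 0.0]
ft_force: [-0.7, 0.4, 0.7]
opening: 0.0878
finger_force: 0.0
```

Emit:
drive_tool(
  targets=[
    [[0,0,0],[0,0,1],-1],
    [[0,0,0],[0,0,1],-1],
    [[0,0,0],[0,0,0],-1],
  ],
)

```text
time_s: 17.05
eef_pos: [0.5138, -0.1195, 0.3541]
eef_rot: [0.0, 1.0, -0.014, 0.0]
ft_force: [-0.4, -0.1, -0.2]
opening: 0.0878
finger_force: 0.0
```

```bash
python3 - <<'E'
from h import *
from workcell import manip
S=manip.capture("scene");T=manip.capture("top");np.savez("scene3.npz",**S);np.savez("top3.npz",**T)
g=(255*(np.arange(256)/255)**.45).astype(np.uint8)
def crop(I,x,y,w,h,k): return cv2.resize(cv2.LUT(I["img"][y:y+h,x:x+w],g),(w*k,h*k),interpolation=cv2.INTER_CUBIC)
o=np.zeros((600,800,3),np.uint8)
o[:,:400]=crop(S,230,150,160,240,3)[:600,:400] if 0 else cv2.resize(crop(S,240,130,120,180,3),(400,600))
o[:,400:]=cv2.resize(crop(T,175,150,120,180,3),(400,600))
s=manip.read_state();print(s["eef_pos"],s["opening"],s["eef_rot"],s["ft_force"])
for I in(S,T):
    m=cv2.inRange(cv2.cvtColor(I["img"],cv2.COLOR_RGB2HSV),(6,150,110),(16,255,255))
    for c in cv2.findContours(m,0,2)[0]:
        if cv2.contourArea(c)>8: print(cv2.minAreaRect(c),cv2.contourArea(c), [onz(I,p,.13).round(3).tolist() for p in cv2.boxPoints(cv2.minAreaRect(c))] if cv2.contourArea(c)<900 else "")
P=[[.5135,.0806,.13]];print(proj(S,P),proj(T,P))
X=s["eef_pos"];print((proj(S,[X,X+[0,0,.025]])-[240,130])*400/120)
cv2.imwrite("pics/z4.png",o[:,:,::-1])
E
```

```text
[ 0.51379159 -0.11957871  0.35389267] 0.0879842471328526 [ 8.12136977e-05  9.99905406e-01 -1.37505731e-02  3.06605610e-04] [-0.4573681  -0.08319145  0.02796779]
((101.56217193603516, 357.9637145996094), (11.013178825378418, 21.162580490112305), 59.74356460571289) 74.5 [[1.179, 0.035, 0.13], [1.128, 0.038, 0.13], [1.129, 0.068, 0.13], [1.179, 0.065, 0.13]]
((115.9000015258789, 346.8000183105469), (6.708203315734863, 8.049844741821289), 63.43495178222656) 35.0 [[1.119, 0.037, 0.13], [1.1, 0.039, 0.13], [1.102, 0.058, 0.13], [1.121, 0.055, 0.13]]
((99.04116821289062, 322.5647277832031), (9.740455627441406, 23.392433166503906), 57.528804779052734) 99.0 [[1.144, -0.05, 0.13], [1.086, -0.051, 0.13], [1.086, -0.022, 0.13], [1.143, -0.022, 0.13]]
((309.7500305175781, 233.25003051757812), (22.62741470336914, 3.535533905029297), 45.0) 63.5 [[0.52, 0.049, 0.13], [0.509, 0.047, 0.13], [0.508, 0.116, 0.13], [0.519, 0.118, 0.13]]
((22.80000114440918, 221.10003662109375), (6.260990142822266, 14.758047103881836), 63.43495178222656) 32.5 [[1.179, -0.48, 0.13], [1.136, -0.477, 0.13], [1.137, -0.452, 0
[... 208 characters left out ...]
0.13]]
((21.7499942779541, 198.25003051757812), (5.656853675842285, 7.77817440032959), 45.0) 24.5 [[1.142, -0.559, 0.13], [1.12, -0.568, 0.13], [1.115, -0.545, 0.13], [1.137, -0.535, 0.13]]
((30.600000381469727, 193.20001220703125), (5.366562843322754, 8.049844741821289), 63.43495178222656) 30.0 [[1.11, -0.565, 0.13], [1.086, -0.564, 0.13], [1.086, -0.541, 0.13], [1.111, -0.542, 0.13]]
((238.51036071777344, 208.82412719726562), (23.077754974365234, 3.582043409347534), 3.3664608001708984) 61.5 [[0.51, 0.115, 0.13], [0.521, 0.114, 0.13], [0.516, 0.047, 0.13], [0.506, 0.048, 0.13]]
[[309.41049534 232.64297609]] [[238.63855358 208.6723319 ]]
[[86.26720707 20.40543724]
 [86.21398493 -2.14681565]]
```

View pics/z4.png

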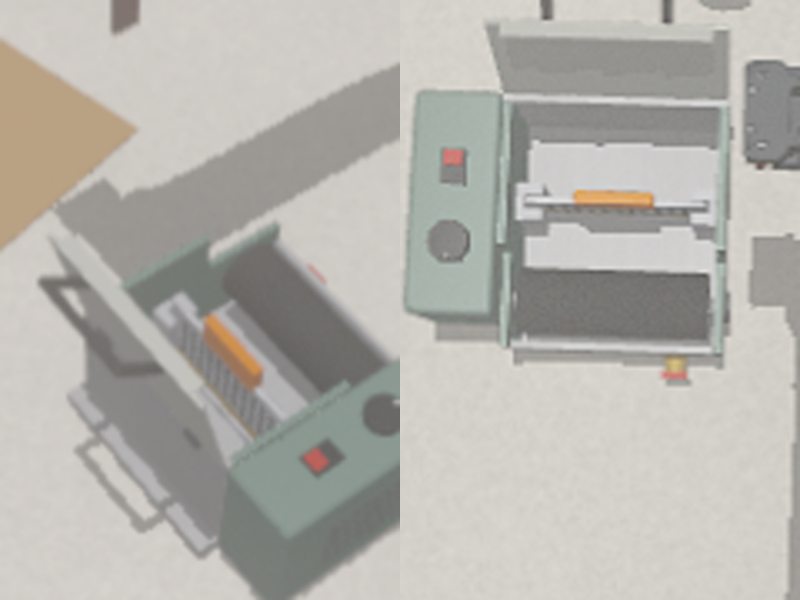

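The cover is leaning back open. The orange grip centroid is at (309.8,233.3) in the scene view and (238.5,208.8) in the top view. Both match the prediction within 1 px, which puts the grip at about (0.514, 0.081). Next I'll move over it and come down in steps.

Emit:
drive_tool(
  targets=[
    [[-0.13,-0.6,0],[0,0,0],-1],
    [[0,-0.8,0],[0,0,0],-1],
    [[0,-0.8,0],[0,0,0],-1],
    [[0,-0.8,0],[0,0,0],-1],
    [[0,-0.8,0],[0,0,0],-1],
    [[0,-0.7,0],[0,0,0],-1],
    [[0,-0.52,0],[0,0,0],-1],
    [[0,0,0],[0,0,0],-1],
  ],
)

```text
time_s: 18.15
eef_pos: [0.5143, 0.0827, 0.3536]
eef_rot: [-0.0, 1.0, -0.013, 0.0]
ft_force: [-1.0, -0.0, 0.6]
opening: 0.088
finger_force: 0.0
```

Emit:
drive_tool(
  targets=[
    [[0,0,0.8],[0,0,0.04],-1],
    [[0,0,0.9],[0,0,0],-1],
    [[0,0,0.9],[0,0,0],-1],
    [[0,0,0.9],[0,0,0],-1],
    [[0,0,0.9],[0,0,0],-1],
    [[0,0,0.7],[0,0,0],-1],
    [[0,0,0.5],[0,0,0],-1],
    [[0,0,0.2],[0,0,0],-1],
  ],
)

```text
time_s: 19.15
eef_pos: [0.5141, 0.0795, 0.1204]
eef_rot: [0.0, 1.0, -0.017, -0.001]
ft_force: [0.1, -0.3, 0.3]
opening: 0.0876
finger_force: 0.0
```

Emit:
drive_tool(
  targets=[
    [[0,0,0.25],[0,0,0],-1],
    [[0,0,0.15],[0,0,0],-1],
    [[0,0,0],[0,0,0],-1],
  ],
)

```text
time_s: 19.52
eef_pos: [0.5145, 0.081, 0.1054]
eef_rot: [0.0, 1.0, -0.017, -0.0]
ft_force: [-0.2, 0.3, 0.3]
opening: 0.0876
finger_force: 0.0
```

Emit:
drive_tool(
  targets=[
    [[0,0,0.12],[0,0,0],-1],
    [[0,0,0],[0,0,0],-1],
  ],
)

```text
time_s: 19.77
eef_pos: [0.5145, 0.081, 0.1005]
eef_rot: [0.0, 1.0, -0.017, -0.0]
ft_force: [0.2, -1.6, 0.3]
opening: 0.0878
finger_force: 0.0
```

Emit:
drive_tool(
  targets=[
    [[0,0,0.1],[0,0,0],-1],
    [[0,0,0],[0,0,0],-1],
  ],
)

```text
time_s: 20.02
eef_pos: [0.5144, 0.081, 0.0964]
eef_rot: [0.0, 1.0, -0.017, -0.0]
ft_force: [0.9, 0.6, 0.1]
opening: 0.0876
finger_force: 0.0
```

Emit:
drive_tool(
  targets=[
    [[0,0,0.1],[0,0,0],-1],
    [[0,0,0],[0,0,0],-1],
  ],
)

```text
time_s: 20.27
eef_pos: [0.5143, 0.081, 0.0923]
eef_rot: [0.0, 1.0, -0.017, -0.0]
ft_force: [-0.1, -1.0, 0.6]
opening: 0.0878
finger_force: 0.0
```

Emit:
drive_tool(
  targets=[
    [[0,0,0.1],[0,0,0],-1],
    [[0,0,0],[0,0,0],-1],
  ],
)

```text
time_s: 20.52
eef_pos: [0.5143, 0.081, 0.0883]
eef_rot: [0.0, 1.0, -0.017, -0.0]
ft_force: [0.4, 0.2, -0.9]
opening: 0.0877
finger_force: 0.0
```

Emit:
drive_tool(
  targets=[
    [[0,0,0.08],[0,0,0],-1],
    [[0,0,0],[0,0,0],-1],
  ],
)

```text
time_s: 20.78
eef_pos: [0.5144, 0.081, 0.0852]
eef_rot: [0.0, 1.0, -0.017, -0.0]
ft_force: [-0.6, -0.2, 0.3]
opening: 0.0879
finger_force: 0.0
```

Emit:
drive_tool(
  targets=[
    [[0,0,0.08],[0,0,0],-1],
    [[0,0,0],[0,0,0],-1],
  ],
)

```text
time_s: 21.02
eef_pos: [0.5144, 0.081, 0.082]
eef_rot: [0.0, 1.0, -0.017, -0.0]
ft_force: [-0.0, 0.1, -0.7]
opening: 0.088
finger_force: 0.0
```

Emit:
drive_tool(
  targets=[
    [[0,0,0.06],[0,0,0],-1],
    [[0,0,0],[0,0,0],-1],
  ],
)

```text
time_s: 21.28
eef_pos: [0.5144, 0.081, 0.0796]
eef_rot: [0.0, 1.0, -0.017, -0.0]
ft_force: [-0.8, 1.4, 0.1]
opening: 0.0876
finger_force: 0.0
```

Emit:
drive_tool(
  targets=[
    [[0,0,0.06],[0,0,0],-1],
    [[0,0,0],[0,0,0],-1],
  ],
)

```text
time_s: 21.52
eef_pos: [0.5144, 0.081, 0.0772]
eef_rot: [0.0, 1.0, -0.017, -0.0]
ft_force: [-0.8, 0.0, -0.7]
opening: 0.0883
finger_force: 0.0
```

```bash
python3 - <<'E'
from h import *
from workcell import manip
S=manip.capture("scene");T=manip.capture("top");np.savez("scene4.npz",**S)
g=(255*(np.arange(256)/255)**.45).astype(np.uint8)
def crop(I,x,y,w,h,k): return cv2.resize(cv2.LUT(I["img"][y:y+h,x:x+w],g),(w*k,h*k),interpolation=cv2.INTER_CUBIC)
s=manip.read_state();print(s["eef_pos"],s["ft_force"])
X=s["eef_pos"];P=[X+[0,d,z] for z in(0,.03) for d in(.05,-.05)]
print((proj(S,P)-[260,180])*8)
cv2.imwrite("pics/z5.png",crop(S,260,180,100,75,8)[:,:,::-1])
E
```

```text
[0.51453268 0.08106392 0.07742184] [ 0.37142348 -0.12796788  0.05078315]
[[474.46148584 596.58228483]
 [296.13820115 413.35429569]
 [481.75347399 552.41282582]
 [300.14839155 367.38607807]]
```

View pics/z5.png

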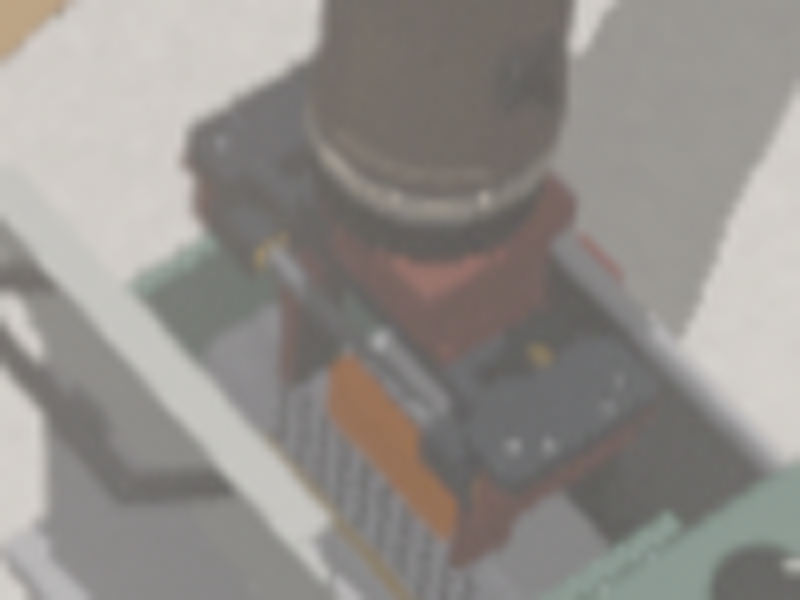

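The picture shows the finger tips straddling the orange grip at (285,380) and (455,565), level with the grip's base. I'll raise by 2 mm and close.

Emit:
drive_tool(
  targets=[
    [[0,0,-0.05],[0,0,0],-0.7],
    [[0,0,0],[0,0,0],0],
    [[0,0,0],[0,0,0],1],
    [[0,0,0],[0,0,0],1],
    [[0,0,0],[0,0,0],1],
  ],
  newtons=40,
)

```text
time_s: 22.25
eef_pos: [0.5148, 0.0811, 0.0797]
eef_rot: [-0.0, 1.0, -0.017, 0.0]
ft_force: [-0.1, -0.2, 4.4]
opening: 0.0697
finger_force: 40.0
```

Gripped at 69.7 mm, which fits the 70 mm grip. Lifting straight up.

Emit:
drive_tool(
  targets=[
    [[0,0,-0.1],[0,0,0],1],
    [[0,0,-0.2],[0,0,0],1],
    [[0,0,-0.2],[0,0,0],1],
    [[0,0,-0.2],[0,0,0],1],
    [[0,0,0],[0,0,0],1],
  ],
)

```text
time_s: 22.88
eef_pos: [0.5151, 0.0811, 0.1083]
eef_rot: [-0.0, 1.0, -0.017, 0.001]
ft_force: [0.3, -0.6, -2.2]
opening: 0.0698
finger_force: 40.0
```

Emit:
drive_tool(
  targets=[
    [[0,0,-0.4],[0,0,0],1],
    [[0,0,-0.5],[0,0,0],1],
    [[0,0,-0.5],[0,0,0],1],
    [[0,0,-0.5],[0,0,0],1],
    [[0,0,-0.5],[0,0,0],1],
    [[0,0,-0.5],[0,0,0],1],
    [[0,0,-0.5],[0,0,0],1],
    [[0,0,-0.3],[0,0,0],1],
  ],
)

```text
time_s: 23.88
eef_pos: [0.5147, 0.0813, 0.2571]
eef_rot: [-0.0, 1.0, -0.017, 0.001]
ft_force: [1.1, -0.6, -2.2]
opening: 0.0694
finger_force: 40.0
```

Emit:
drive_tool(
  targets=[
    [[0,0,0],[0,0,-0.39],1],
    [[0,0.4,0],[0,0,0],1],
    [[-0.1,0.6,0],[0,0,0],1],
    [[-0.1,0.7,0],[0,0,0],1],
    [[-0.1,0.7,0],[0,0,0],1],
    [[-0.1,0.7,0],[0,0,0],1],
    [[-0.07,0.7,0],[0,0,0],1],
    [[0,0.7,0],[0,0,0],1],
  ],
)

```text
time_s: 24.88
eef_pos: [0.4947, -0.1011, 0.2546]
eef_rot: [0.0, 1.0, -0.0, -0.001]
ft_force: [-0.3, -0.2, -1.8]
opening: 0.0697
finger_force: 40.0
```

Emit:
drive_tool(
  targets=[
    [[0,0.7,0],[0,0,0],1],
    [[0,0.7,0],[0,0,0],1],
    [[0,0.7,0],[0,0,0],1],
    [[0,0.7,0],[0,0,0],1],
    [[0,0.7,0],[0,0,0],1],
    [[0,0.7,0],[0,0,0],1],
    [[0,0.7,0],[0,0,0],1],
    [[0,0.5,0],[0,0,0],1],
  ],
)

```text
time_s: 25.88
eef_pos: [0.4946, -0.3172, 0.2543]
eef_rot: [-0.0, 1.0, -0.001, -0.001]
ft_force: [0.3, -0.3, -2.1]
opening: 0.0698
finger_force: 40.0
```

Emit:
drive_tool(
  targets=[
    [[0,0.4,0],[0,0,0],1],
    [[0,0.14,0],[0,0,0],1],
    [[0,0,0],[0,0,0],1],
    [[0,0,0],[0,0,0],1],
  ],
)

```text
time_s: 26.38
eef_pos: [0.4964, -0.3355, 0.2556]
eef_rot: [-0.0, 1.0, 0.001, 0.0]
ft_force: [0.1, -0.6, -2.4]
opening: 0.0696
finger_force: 40.0
```

```bash
python3 - <<'E'
from h import *
from workcell import manip
S=manip.capture("scene");T=manip.capture("top");np.savez("scene5.npz",**S);np.savez("top5.npz",**T)
g=(255*(np.arange(256)/255)**.45).astype(np.uint8)
s=manip.read_state();X=s["eef_pos"];print(X,s["eef_rot"],s["ft_force"],s["opening"])
z0=X[2]-.0797+.03;print("foot",z0)
P=[[X[0]+.003,X[1]+d,z] for z in(z0,z0+.074) for d in(.08,-.08)]
o=cv2.resize(cv2.LUT(S["img"][110:230,150:310],g),None,fx=5,fy=5,interpolation=cv2.INTER_CUBIC)
print("pred",(proj(S,P)-[150,110])*5)
o[:150,600:]=cv2.resize(cv2.LUT(T["img"][150:225,170:270],g),(200,150))
cv2.imwrite("pics/z6.png",o[:,:,::-1])
E
```

```text
[ 0.49628781 -0.33571133  0.25564591] [-1.68108228e-05  9.99999532e-01  9.59410580e-04  1.20562378e-04] [ 0.24626361  0.66198697 -1.9581053 ] 0.06933393802912706
foot 0.20594590997720738
pred [[461.844194   166.3377292 ]
 [315.29249839  23.90367042]
 [456.97008522  78.01326422]
 [305.40174127 -64.68009134]]
```

View pics/z6.png

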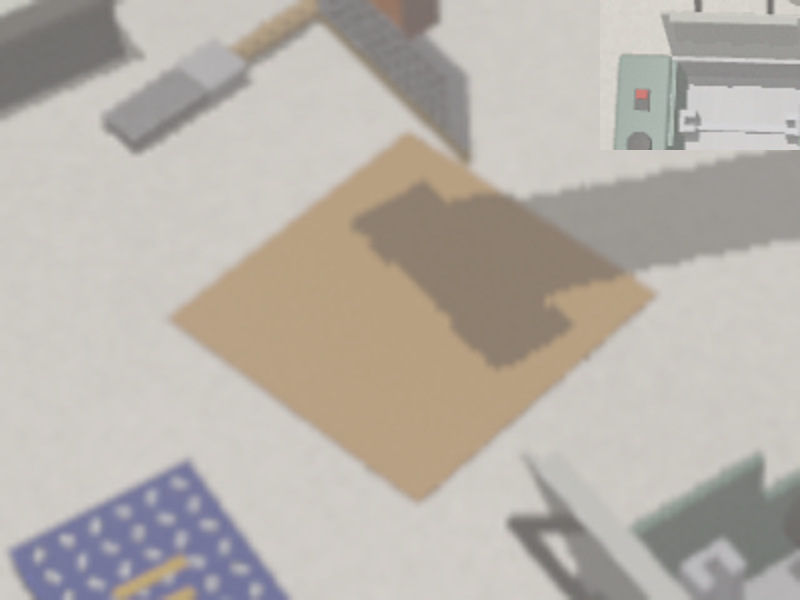

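The plate hangs over the sheet with its foot corner at (468,165), against a predicted (462,166). The cover still stands open. I'll do one numeric check of the brass edge for level and yaw.

```bash
python3 - <<'E'
from h import *
S=np.load("scene5.npz");I=S["img"].astype(float)
X=np.array([.4963,-.3357,.2556]);z0=.206
ch=I[...,0]-I[...,2]  # brass redder than grey
pts=[]
for x in range(208,243):   # columns along the foot line
    y0=int(np.interp(x,[205,243.6],[104,142.6])); col=ch[y0-7:y0+8,x]; w=np.clip(col-np.median(col)-8,0,None)
    g=np.abs(I[y0-7:y0+8,x].sum(1)); e=np.diff(g); k=int(np.argmax(e)); pts.append((x,y0-7+k+.5,w.sum()>0 and y0-7+(w*np.arange(15)).sum()/w.sum()))
pts=np.array(pts,float);ok=pts[:,2]>0
for c in(1,2):
    q=pts if c==1 else pts[ok]
    p=np.polyfit(q[:,0],q[:,c],1);r=q[:,c]-np.polyval(p,q[:,0]);k=np.abs(r)<1.2;p=np.polyfit(q[k,0],q[k,c],1)
    A,B=[onz(S,(x,np.polyval(p,x)),z0) for x in(212,240)];d=B-A
    print(c,k.sum(),np.degrees(np.arctan2(-d[0],d[1])),A,B,"pred slope",np.diff(proj(S,[[X[0],X[1]-.08,z0],[X[0],X[1]+.08,z0]]),axis=0),p)
E
```

```text
1 30 0.32685201891666044 [ 0.49723323 -0.42491344  0.206     ] [ 0.49636136 -0.27208059  0.206     ] pred slope [[29.33193736 28.44548029]] [  0.95773081 -90.08375973]
2 9 -4.346352802505575 [ 0.49398968 -0.4297966   0.206     ] [ 0.50711302 -0.25713026  0.206     ] pred slope [[29.33193736 28.44548029]] [   1.15757779 -133.68873178]
```

The 30-point edge fit puts the foot at x≈0.497, 0.3° from square and level, about 0.2 m above the sheet. Handing in.

```bash
python3 -c "
from workcell import manip
print(manip.close_job())"
```

```text
the job is handed in; nothing more can be done
None
```

The cover stands open and the strainer plate is held level, foot about 0.2 m above the middle of the kraft sheet, a broad face squarely to the far side; the job is handed in, and no verdict came back.

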